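Refit the drive pulley on the sanding head's spindle flat

ROBOT

A 7-joint arm with a two-finger parallel gripper is mounted at the origin on a cart in front of the work surface, level with it; the furniture and walls round the work are solid. World frame = base frame: x ahead of the robot, y to its left, z up, the work surface at z = 0. Lengths are in m, angles in rad, forces in N, time in s.
With the tool pointing down it reaches from about 0.4 to 0.85 m from the base axis. Payload 10.4 kg.
Tool frame: the origin (TCP) lies midway between the tips of the shut fingers; the grasp point (between the pads) lies 19 mm behind it; x points along the fingers, y is the direction in which the jaws open and shut, and the axes are right-handed (so a half turn about x gives the same grasp; the last joint's range is limited). The gripper opens to 87 mm and grips with 3 to 60 N. Pads are 19 mm wide; open, the fingers measure 117 mm over their backs; the gripper's body (75 mm by 190 mm) begins 51 mm behind the grasp point.
Start: joints at [1.142, 0.332, -0.065, 1.46, 0.022, 1.35, -0.088], TCP at [0.247, -0.574, 0.223] pointing down, gripper open.
Joint ranges: [-2.6, 2.6], [-0.5, 2.12], [-1.47, 1.34], [0.16, 2.42], [-1.27, 4.41], [0.06, 2.06], [-2.6, 2.6]. Speed limits (rad/s): [2.22, 2.22, 2.79, 2.79, 3.14, 3.14, 3.14].

INTERFACE

Orientations are given as a unit quaternion [x, y, z, w].
In Python, from bench import r gives the robot as it stands.
- The arm moves only by the shell command python3 -m jog 'ROWS' [OPENING] [FORCE]. ROWS is JSON, a list of rows, each an object with "slide": the shift along the tool's x, y, z in cm, a list of three; "roll": the turn about the tool's x in degrees. A call has 1 to 5 rows; each row is the pose to reach, as a shift and turn from the pose measured when the call began, along the tool's axes at that moment; what a row does not reach only later rows make up. A row lasts 1/12 s, in which the tool goes at most 41.7 mm and 7.16 degrees, less where a joint would pass 70% of its speed; a pose out of reach is approached as far as the arm can. A call with a gripper value outside its range is refused whole. OPENING is the closure, from 0 (fully open) to 1 (shut), set as the call begins (- or left out, the last holds). The fingers move at their own pace and stop on an object; FORCE is the grip in N (left out, the last holds). Time passes only in rows, so rows that repeat a pose let the fingers close. It gives the time, the measured TCP pose, the force and the opening at its end, in the units of the state.
- r.read_state(): the state, without advancing time (a new reading comes with each control period).
- r.camera(name): name is "scene" or "top" or "wrist"; returns the picture (384x512x3 uint8, red, green, blue); there is no depth.
- r.camera_info(name): a dict with "intrinsics" (3x3 intrinsics, pixels), "k1" (the pictures are not rectified: a ray, as slopes to the right and down, at radius r is drawn at 1 + k1 r^2 times it, then the intrinsics apply), "R" (3x3) and "t" (3): a world point X has camera coordinates R X + t; the wrist camera has in their place "hand_eye" (4x4, takes a point from camera to tool coordinates, whose origin is the TCP and whose axes are the tool frame's). Camera axes: x right, y down, z forward; pixel columns grow to the right and rows downward; lengths in m; the calibration is good to about 2 mm. A picture is of the moment at which its call begins: read the wrist's pose just before it. camera_info takes no time and is no camera call.
- r.close_job(): hands the job in, once; it reports no verdict.
The state is a dict: "time": time; "joint_positions": joint angles; "joint_vel": joint speeds; "joint_torque": joint torques, N m; "ee_pos": TCP position; "eef_rot": TCP orientation; "ft_force": force on the tool from outside, world axes, zero at the start; "torque": the same for the moment, N m; "width": finger opening in m.
Only numpy, scipy, OpenCV 4.12 (cv2) and the standard library are available. Lean on these libraries where they do the work, as an engineer would, in place of code of your own. Each camera call takes 0.05 s, during which the arm holds its last target.

TASK

The sanding head needs its drive pulley back on. Pinch the bare end of the spindle with one finger flat on its set-screw flat and turn it until the flat faces the middle of the gap in the guard, where a key can reach it; then let go, take the pulley out of the parts tray by its hub and slide it all the way down onto the spindle shoulder with its set screw over that flat. Finish still gripping the hub, holding the pulley fully home with flat and screw facing the gap, ready for the screw to be tightened; leave the hex key and the caliper alone.

Things in the scene. Friction and masses are not known exactly. Their poses are not given: they have to be found in the camera images.
- sanding_head: Fixed green cast bearing housing on a 176 mm round flange, with an upright steel spindle in the middle and a grey sheet-steel guard round it. Origin: on the spindle axis at the bench top, z up. The guard is an upright cylinder wall round the same axis, inside radius 84 mm, top 99 mm above the bench, with one gap: 42 degrees either side of the head's -x.
- spindle_end (a point): Top centre of the spindle, on its axis, 114 mm above the bench. Heights above the bench: top of the shoulder (37 mm wide, turns with the spindle) 54 mm; round shank, 24 mm diameter, 54 to 80 mm; from 80 to 114 mm the shaft is D-shaped, with one flat; the last 3 mm are tapered as a lead-in.
- spindle (a joint): Turning angle of the spindle, rad, counter-clockwise positive seen from above. At 0 the flat faces the middle of the guard's gap (the head's -x). It starts at 0.55 to 1.5, turns either way with a light drag (0.08 N m) and stays where it is left.
- flat_mid (a point): The flat: bright face 17 mm wide, 80 to 110 mm above the bench. Origin: its middle, 8 mm from the spindle axis; its -x points straight out of it, z up. The side opposite is round, 12 mm from the axis: across the flat the shaft is 20 mm, not 24, and the grasp's middle lies 2 mm off the axis toward the round side and circles with it. Squeezed nearly square, the flat turns parallel to the finger.
- guard_gap (a point): Middle of the gap in the guard, fixed to the sanding head, 85.5 mm from the spindle axis, 90 mm above the bench.
- pulley: Loose aluminium V-belt pulley, about 0.3 kg, lying flat, hub up. Origin: middle of its underside, z up its axis. Sheave 66 mm diameter, 0 to 20 mm high; hub 38 mm diameter, 20 to 48 mm. Through bore 26 mm (1 mm play all round on the spindle). Grip the hub across the pulley's y axis, clear of the set screw. Fully home its origin is on the spindle axis, 54 mm above the bench.
- set_screw (a point): Outer end of the pulley's black set-screw head, 24.5 mm from its axis along the pulley's -x, 34 mm above its underside. The screw's 6 mm tip stands into the bore to 9 mm from the axis: the pulley goes past the spindle's end only with the screw over the flat (within about 14 degrees); otherwise it stops 23 to 29 mm above home.
- parts_tray: Fixed shallow steel tray, 132 by 122 mm, rim 15 mm high; the pulley lies in it on the floor, which is 2.5 mm above the bench. Origin: middle of its underside.
- hex_key: Loose hex key, 30 x 81 x 4 mm, lying on the bench; leave it alone. Origin: middle of its underside.
- caliper: Loose vernier caliper, 94 x 235 x 10 mm, lying on the bench; leave it alone. Origin: middle of its underside.

How it is judged:
By the outcome, as a careful person would: the job done as asked, in the order asked, and still so for the second after the job is handed in, while the arm keeps its last pose, push and grip.
It also fails if it takes over 58 s, if anything falls off the work surface, if the arm or the gripper's body presses on something with over 40 N, if the wrist force passes 120 N, or if a joint passes its speed limit or range.

## Working session

There is one attempt and no reset: what is moved stays moved. The work goes in short steps, Python scripts to look and compute and a shell command to move; the robot and the scene stay as the last step left them, time stands still between calls to the robot, and variables do not carry over. Pictures are saved under pics/ and viewed, and the job is handed in when it is done.

```bash
ls; mkdir -p pics
python3 - <<'E'
from bench import r
import cv2,json
s=r.read_state();print(s)
for n in("scene","top","wrist"):
    im=r.camera(n);cv2.imwrite(f"pics/{n}0.png",im[:,:,::-1]);print(n,r.camera_info(n))
E
```

```text
pics
{'time': 0.0, 'joint_positions': array([ 1.14239752,  0.33289416, -0.06468073,  1.46096946,  0.02159658,
        1.34991663, -0.08847596]), 'joint_vel': array([-0.00011775,  0.00024278, -0.00082752,  0.00127299,  0.0013451 ,
       -0.00049374, -0.00053111]), 'joint_torque': array([ 1.03110964e-03, -6.23245239e+01,  2.54074536e-02, -3.89900780e+01,
       -6.13511237e-02,  3.96523043e-02,  1.36469143e-04]), 'ee_pos': array([ 0.24654318, -0.57387453,  0.22172655]), 'eef_rot': array([-0.69246774, -0.14300928,  0.69273108, -0.14198742]), 'ft_force': array([-0.85173066, -0.1119213 , -0.44287538]), 'torque': array([-0.03372926,  0.02942468, -0.03048989]), 'width': 0.08710829726969961}
scene {'intrinsics': array([[394.40725467,   0.        , 256.38315129],
       [  0.        , 394.40725467, 198.46834136],
       [  0.        ,   0.        ,   1.        ]]), 'k1': 0.01910423973112179, 'R': array([[ 0.71656119, -0.69732119,  0.01682941],
       [-0.32768425, -0.35782868, -0.87440361],
       [ 0.61576221,  0.62104895, -0.48490731]]), 't': array([-0.38083616,  0.23309788,  0.60428237])}
[... 266 characters left out ...]
0.97419219,  0.0394405 , -0.22224765],
       [ 0.22183922, -0.01450167, -0.97497542]]), 't': array([-0.01511944,  0.53498738,  0.9032667 ])}
wrist {'intrinsics': array([[280.77686192,   0.        , 252.2092592 ],
       [  0.        , 280.77686192, 195.21988566],
       [  0.        ,   0.        ,   1.        ]]), 'k1': -0.024511070488092646, 'hand_eye': array([[-1.09856997e-03, -2.68834014e-01,  9.63185894e-01,
        -1.61521092e-01],
       [ 9.99999343e-01,  2.03041333e-05,  1.14622493e-03,
         5.12925287e-04],
       [-3.27700904e-04,  9.63186520e-01,  2.68833815e-01,
        -7.42327066e-02],
       [ 0.00000000e+00,  0.00000000e+00,  0.00000000e+00,
         1.00000000e+00]])}
```

View pics/scene0.png

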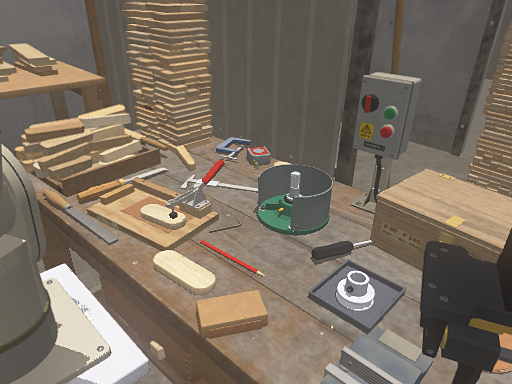

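View pics/top0.png

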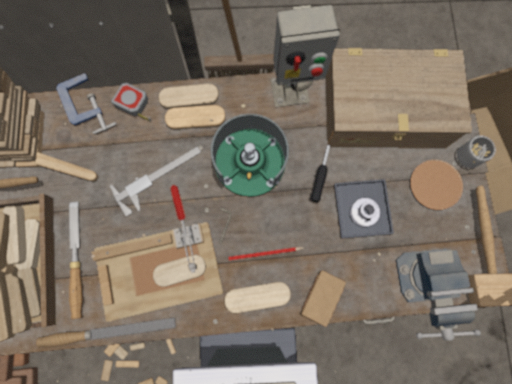

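View pics/wrist0.png

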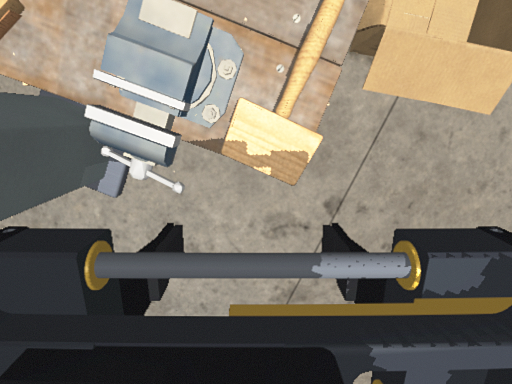

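```bash
cat > h.py <<'E'
import numpy as np,cv2
from bench import r
from scipy.spatial.transform import Rotation as Ro
def cam(n,s=None):
    i=r.camera_info(n);K=np.array(i["intrinsics"]);
    if "R" in i: R=np.array(i["R"]);t=np.array(i["t"])
    else:
        H=np.array(i["hand_eye"]);T=np.eye(4);T[:3,:3]=Ro.from_quat(s["eef_rot"]).as_matrix();T[:3,3]=s["ee_pos"]
        M=np.linalg.inv(T@H);R=M[:3,:3];t=M[:3,3]
    return K,i["k1"],R,t
def proj(c,X):
    K,k,R,t=c;X=np.atleast_2d(X)
    return cv2.projectPoints(X.astype(float),cv2.Rodrigues(R)[0],t,K,np.array([k,0,0,0.]))[0][:,0]
def ray(c,uv):
    K,k,R,t=c
    p=cv2.undistortPoints(np.array(uv,float).reshape(-1,1,2),K,np.array([k,0,0,0.]))[:,0]
    d=np.c_[p,np.ones(len(p))]@R
    return -R.T@t,d
def onz(c,uv,z):
    o,d=ray(c,uv);return o+d*((z-o[2])/d[:,2])[:,None]
def shot(n,name=None):
    s=r.read_state();im=r.camera(n)[:,:,::-1].copy()
    if name:cv2.imwrite(f"pics/{name}.png",im)
    return s,im
def crop(im,x0,y0,x1,y1,k,name):
    c=cv2.resize(im[y0:y1,x0:x1],None,fx=k,fy=k,interpolation=cv2.INTER_CUBIC);cv2.imwrite(f"pics/{name}.png",c)
def toolmove(s,dp):  # world shift -> tool cm
    return Ro.from_quat(s["eef_rot"]).inv().apply(dp)*100
def show(s):
    R=Ro.from_quat(s["eef_rot"]).as_matrix();print("t%.2f"%s["time"],"p",np.round(s["ee_pos"]*1000,1),"x",np.round(R[:,0],3),"y",np.round(R[:,1],3),"yang%.1f"%np.degrees(np.arctan2(R[1,1],R[0,1])),"F",np.round(s["ft_force"],1),"T",np.round(s["torque"],2),"w%.1f"%(s["width"]*1000),"j7 %.2f"%s["joint_positions"][6])
E
python3 - <<'E'
from h import *
im=cv2.imread("pics/top0.png")
crop(im,200,105,300,205,6,"t1");crop(im,325,170,405,250,7,"t2")
im=cv2.imread("pics/scene0.png")
crop(im,250,155,340,240,7,"s1");crop(im,305,255,410,330,7,"s2")
show(r.read_state())
c=cam("top");print(onz(c,[[250,155],[363,210]],0))
E
```

```text
t0.15 p [ 246.6 -574.   221.9] x [-0.     0.001 -1.   ] y [ 0.395 -0.919 -0.001] yang-66.7 F [-0.   0.  -0.4] T [0.   0.05 0.03] w87.3 j7 -0.09
[[ 6.42791798e-01 -3.23392286e-02  1.11022302e-16]
 [ 4.92500250e-01 -3.00418644e-01 -1.11022302e-16]]
```

View pics/t1.png

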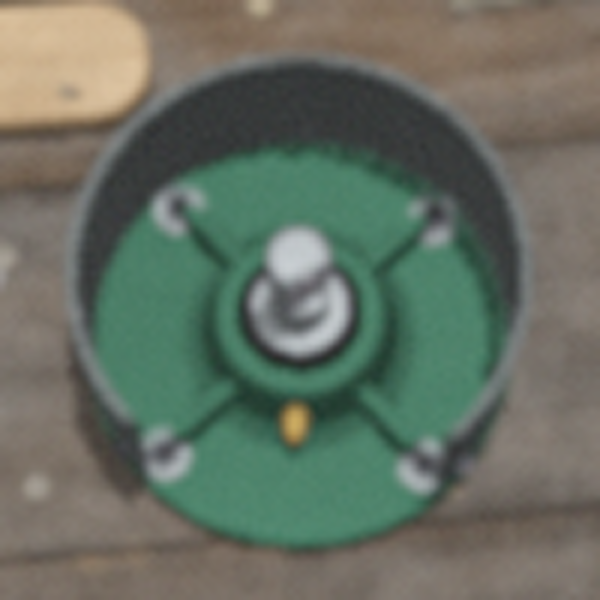

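View pics/t2.png

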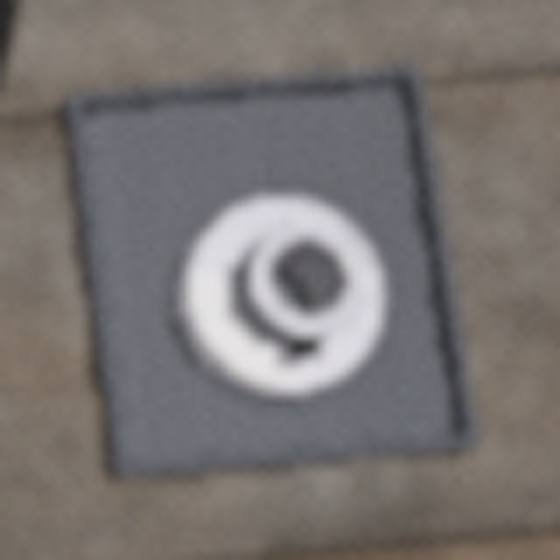

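View pics/s1.png

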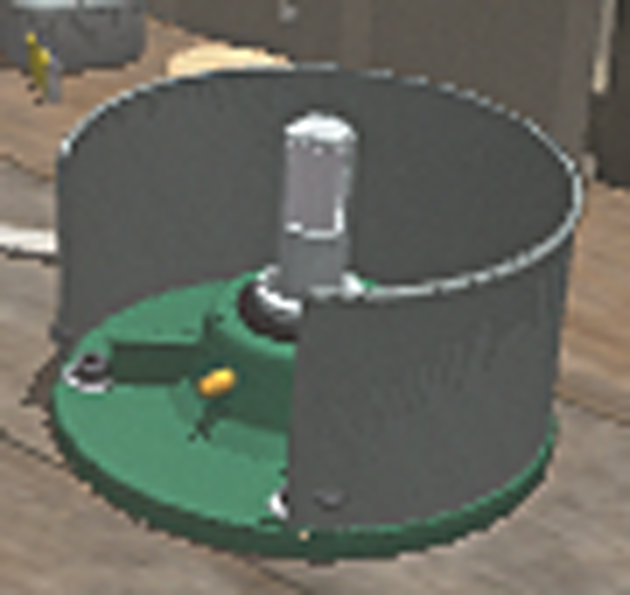

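View pics/s2.png

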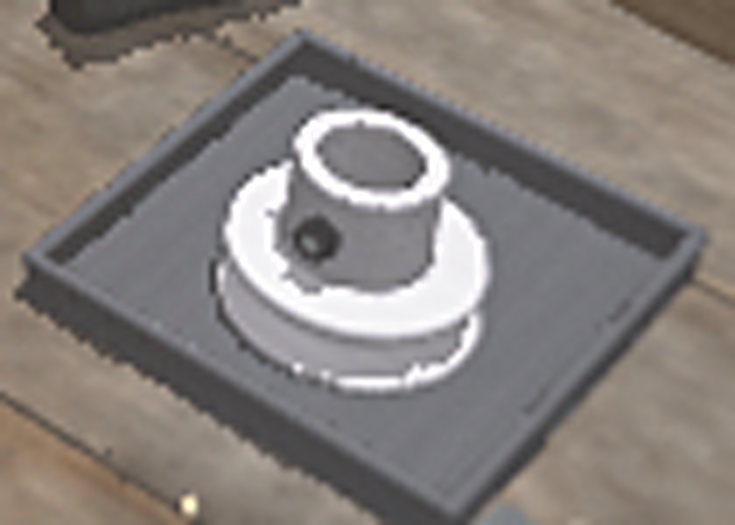

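Run:
```python
from h import *
c=cam("top");s=cam("scene")
a=lambda p,o,k:[o[0]+p[0]/k-.4,o[1]+p[1]/k-.4]
T=[a(p,(200,105),6) for p in[(300,252),(78,270),(525,270),(300,58)]]
print("top spindle",onz(c,T[:1],.114),"rim",onz(c,T[1:],.099))
S=a((320,127),(250,155),7);print("scene spindle",onz(s,[S],.114), "camS",-s[2].T@s[3])
# pulley: hub top
P=a((308,278),(325,170),7);print("hubtop",onz(c,[P],.0505)); 
P=a((285,294),(325,170),7);print("sheave top",onz(c,[P],.0225))
P=a((373,158),(305,255),7);print("hubtop scene",onz(s,[P],.0505))
P=a((317,238),(305,255),7);print("screw scene",onz(s,[P],.0365))
P=a((295,350),(325,170),7);print("screw top",onz(c,[P],.0365))
# gap edge
P=a((300,297),(250,155),7);print("gap edge",onz(s,[P],.099))
# flat bottom corners
print("flat bot",onz(s,[a(p,(250,155),7) for p in[(287,232),(338,232)]],.08))
```

```text
top spindle [[ 0.62552839 -0.03117283  0.114     ]] rim [[ 0.62692804  0.05219711  0.099     ]
 [ 0.62023577 -0.11546165  0.099     ]
 [ 0.70879315 -0.03438894  0.099     ]]
scene spindle [[ 0.62361492 -0.03180752  0.114     ]] camS [-0.02281932 -0.55744495  0.50325182]
hubtop [[ 0.48486425 -0.29948411  0.0505    ]]
sheave top [[ 0.48456224 -0.2992825   0.0225    ]]
hubtop scene [[ 0.48513346 -0.3011041   0.0505    ]]
screw scene [[ 0.4646665  -0.30053589  0.0365    ]]
screw top [[ 0.46326929 -0.29675505  0.0365    ]]
gap edge [[ 0.55175376 -0.0871823   0.099     ]]
flat bot [[ 0.60958907 -0.03233895  0.08      ]
 [ 0.62220358 -0.04384844  0.08      ]]
```

```bash
cat >> h.py <<'E'
def plan(p,yang=None):
    s=r.read_state();show(s)
    R=Ro.from_quat(s["eef_rot"]);d=toolmove(s,np.array(p)-s["ee_pos"])
    m=R.as_matrix();a=np.degrees(np.arctan2(m[1,1],m[0,1]))
    print("slide cm",np.round(d,2),"len %.1f"%np.linalg.norm(d), "" if yang is None else "roll %.1f"%(((a-yang)+180)%360-180))
E
python3 -m jog '[{"slide":[0,-2.1,-3.4],"roll":-7},{"slide":[0,-4.2,-6.8],"roll":-14},{"slide":[0,-6.4,-10.2],"roll":-21},{"slide":[0,-8.5,-13.6],"roll":-28},{"slide":[0,-10.6,-17],"roll":-35}]'
python3 -c "
from h import *
plan([.624,-.031,.21],47.6)"
```

```text
time: 0.57
ee_pos: [0.3616, -0.4077, 0.2219]
eef_rot: [-0.617, -0.346, 0.617, -0.346]
ft_force: [1.1, -1.0, 0.2]
width: 0.0867
t0.57 p [ 361.6 -407.7  221.9] x [-0.001  0.001 -1.   ] y [ 0.853 -0.521 -0.001] yang-31.4 F [ 1.1 -1.   0.2] T [-0.03 -0.07  0.02] w86.7 j7 0.18
slide cm [  1.21   2.77 -45.82] len 45.9 roll -79.0
```

```bash
python3 -m jog '[{"slide":[0,0.2,-4.1],"roll":-7.1},{"slide":[0,0.5,-8.2],"roll":-14.2},{"slide":[0,0.8,-12.3],"roll":-21.3},{"slide":[0,1,-16.4],"roll":-28.4},{"slide":[0,1.2,-20.5],"roll":-35.5}]'
python3 -c "
from h import *
plan([.624,-.031,.21],47.6)"
```

```text
time: 0.98
ee_pos: [0.4793, -0.2371, 0.222]
eef_rot: [0.48, 0.519, -0.48, 0.519]
ft_force: [0.4, -0.4, 0.3]
width: 0.0872
t0.98 p [ 479.3 -237.1  222. ] x [-0.001  0.001 -1.   ] y [ 0.997  0.077 -0.001] yang4.4 F [ 0.4 -0.4  0.3] T [-0.03 -0.13  0.05] w87.2 j7 0.39
slide cm [  1.21  16.01 -19.43] len 25.2 roll -43.2
```

```bash
python3 -m jog '[{"slide":[0.2,2.6,-3.1],"roll":-7.1},{"slide":[0.4,5.2,-6.2],"roll":-14.2},{"slide":[0.6,7.8,-9.3],"roll":-21.3},{"slide":[0.6,10.4,-12.4],"roll":-28.4},{"slide":[0.6,13,-15.5],"roll":-35.5}]'
python3 - <<'E'
from h import *
s,im=shot("wrist","w1");plan([.624,-.031,.21],47.6)
crop(im,0,0,512,384,1.5,"w1b")
E
```

```text
time: 1.4
ee_pos: [0.5976, -0.071, 0.2159]
eef_rot: [0.298, 0.642, -0.298, 0.641]
ft_force: [1.1, -1.4, -0.6]
width: 0.0871
t1.45 p [600.5 -62.  215.6] x [ 0.001  0.006 -1.   ] y [0.752 0.659 0.004] yang41.2 F [-4.2  6.4 -0.4] T [0.38 0.13 0.02] w87.2 j7 0.60
slide cm [ 0.58  3.81 -0.78] len 3.9 roll -6.4
```

View pics/w1b.png

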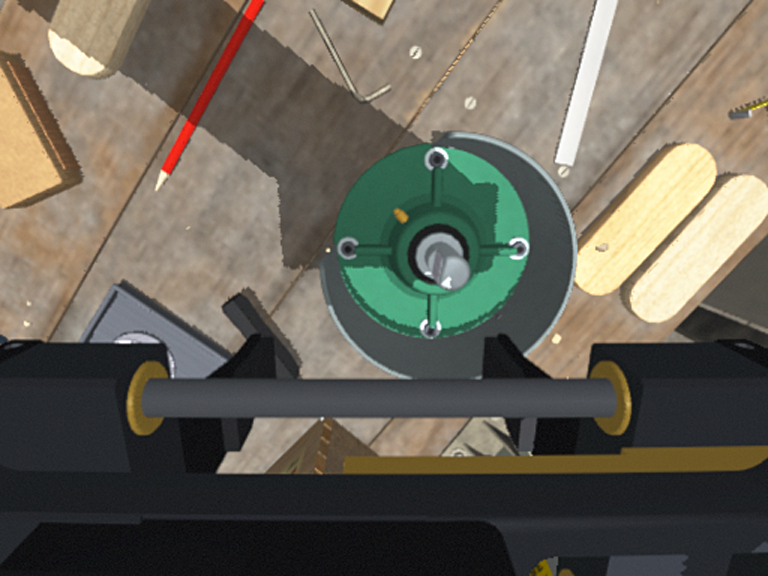

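Run:
```python
from h import *
s,im=shot("wrist","w2");show(s);show(r.read_state())
crop(im,210,80,400,260,4,"w2b")
```

```text
t1.45 p [600.5 -62.  215.6] x [ 0.001  0.006 -1.   ] y [0.752 0.659 0.004] yang41.2 F [-4.2  6.4 -0.4] T [0.38 0.13 0.02] w87.2 j7 0.60
t1.50 p [599.  -64.7 215.6] x [-0.     0.005 -1.   ] y [0.758 0.652 0.003] yang40.7 F [-1.3  1.2  0.4] T [ 0.01 -0.1   0.04] w87.1 j7 0.60
```

View pics/w2b.png

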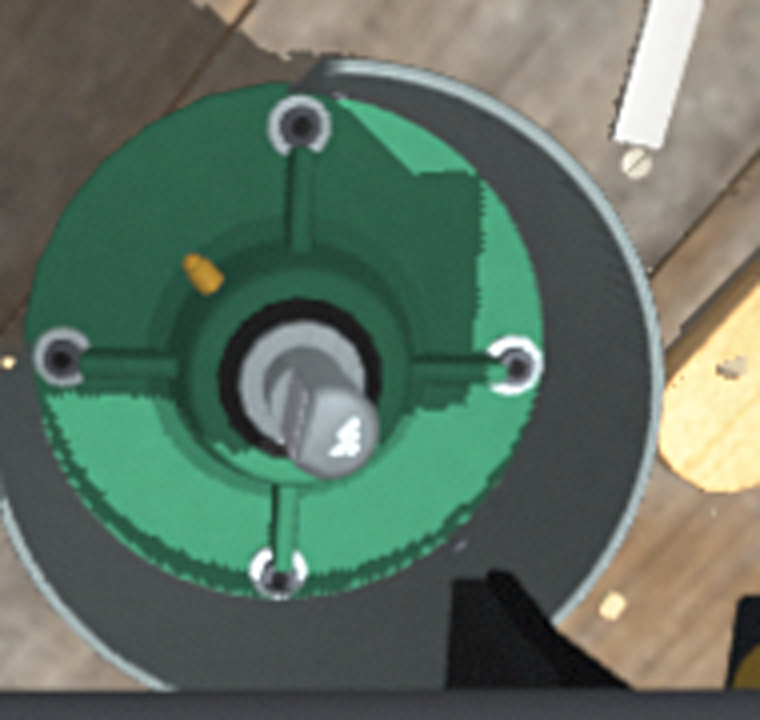

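Run:
```python
from h import *
im=cv2.imread("pics/w2.png")
crop(im,195,150,255,220,8,"w2c");crop(im,260,80,330,130,9,"w2d")
crop(im,260,150,320,210,10,"w2e")
```

```text
(no output)
```

View pics/w2c.png

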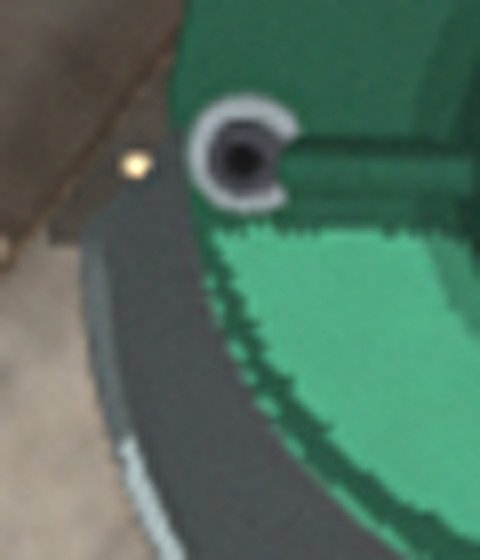

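View pics/w2d.png

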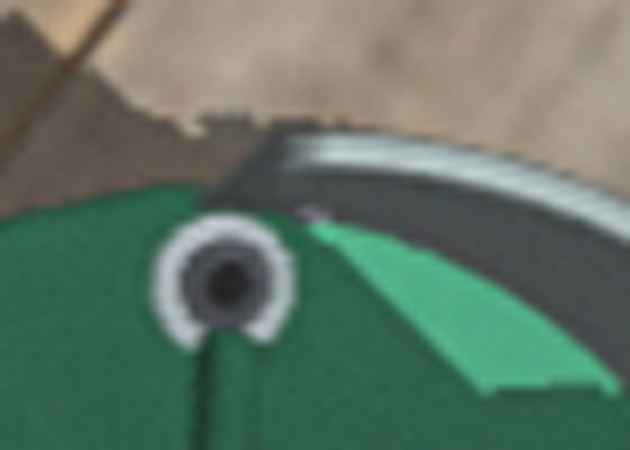

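View pics/w2e.png

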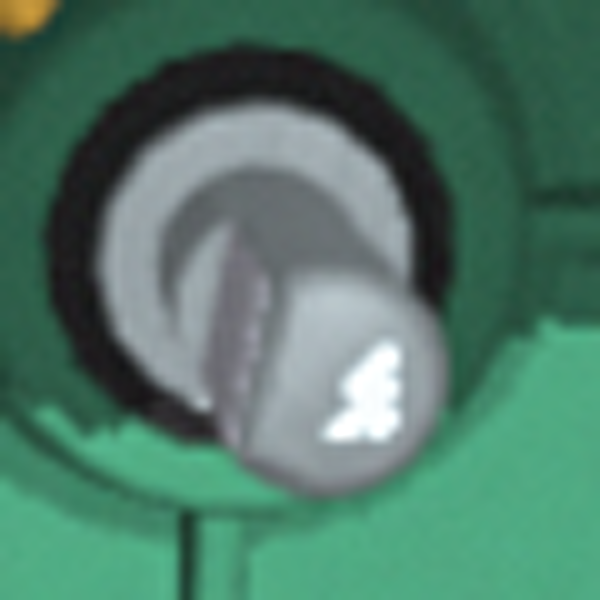

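```bash
cat > m.py <<'E'
from h import *
s=dict(ee_pos=np.array([.6005,-.062,.2156]),)
E
python3 - <<'E'
from h import *
s=r.read_state()
# state of w2 picture was t1.45: rebuild from printed axes
x=np.array([.001,.006,-1]);y=np.array([.752,.659,.004]);x/=np.linalg.norm(x);y-=x*(x@y);y/=np.linalg.norm(y)
s["eef_rot"]=Ro.from_matrix(np.c_[x,y,np.cross(x,y)]).as_quat();s["ee_pos"]=np.array([.6005,-.062,.2156])
c=cam("wrist",s)
f=lambda p,o,k:[o[0]+p[0]/k-.4,o[1]+p[1]/k-.4]
g=onz(c,[f((285,148),(260,80),9),f((95,235),(195,150),8)],.099)
print("gap edges",g)
ax=onz(c,[f((256,255),(260,150),10)],.054)[0];tp=onz(c,[f((334,382),(260,150),10)],.111)[0]
print("axis sh",ax,"top",tp)
e=onz(c,[f((275,275),(260,150),10),f((240,445),(260,150),10)],.111)
print("flat edge",e);d=e[1]-e[0];print("len",np.linalg.norm(d),"dir",np.degrees(np.arctan2(d[1],d[0])))
b=onz(c,[f(p,(210,80),4) for p in[(300,125),(278,575),(62,358),(515,368)]],.02)
print("bolts",b, b.mean(0))
for i,j in((0,1),(2,3)): d=b[j]-b[i];print(np.degrees(np.arctan2(d[1],d[0])),np.linalg.norm(d))
for C in(ax,tp,b.mean(0)):
  print([np.degrees(np.arctan2(*(q-C)[[1,0]]))%360 for q in g],[np.linalg.norm((q-C)[:2]) for q in g])
d=g[1]-g[0];print("gap chord",np.degrees(np.arctan2(d[1],d[0]))%360,np.linalg.norm(d))
print("nipple",onz(c,[f((203,272),(210,80),4)],.045))
E
```

```text
gap edges [[ 0.56815178  0.03212995  0.099     ]
 [ 0.55821328 -0.08250151  0.099     ]]
axis sh [ 0.6256236 -0.0301687  0.054    ] top [ 0.62716064 -0.03044921  0.111     ]
flat edge [[ 0.61551503 -0.02646601  0.111     ]
 [ 0.62458477 -0.04118856  0.111     ]]
len 0.01729200847406804 dir -58.365100599537165
bolts [[ 0.57818204  0.02554094  0.02      ]
 [ 0.67259591 -0.08676274  0.02      ]
 [ 0.56966595 -0.07776     0.02      ]
 [ 0.68199159  0.01632928  0.02      ]] [ 0.62560887 -0.03066313  0.02      ]
-49.94618364651565 0.1467177463859828
39.95113751075061 0.14652591799930026
[np.float64(132.69219218070842), np.float64(217.82334625869632)] [np.float64(0.08475926242203187), np.float64(0.08533975853201706)]
[np.float64(133.31805261300377), np.float64(217.05123903545964)] [np.float64(0.08601277718615383), np.float64(0.0863896958802464)]
[np.float64(132.45922126836476), np.float64(217.56625183452238)] [np.float64(0.08511338943078585), np.float64(0.08502578076097764)]
gap chord 265.0448730525429 0.11506148823174876
nipple [[ 0.58325925 -0.02598764  0.045     ]]
```

Run:
```python
from h import *
plan([.6274,-.0292,.15],33)
```

```text
t1.50 p [599.  -64.7 215.6] x [-0.     0.005 -1.   ] y [0.758 0.652 0.003] yang40.7 F [-1.3  1.2  0.4] T [ 0.01 -0.1   0.04] w87.1 j7 0.60
slide cm [ 6.57  4.45 -0.81] len 8.0 roll 7.7
```

```bash
python3 -m jog '[{"slide":[2.2,2.2,-0.4],"roll":4},{"slide":[4.5,4.45,-0.81],"roll":7.7},{"slide":[6.57,4.45,-0.81],"roll":7.7},{"slide":[6.57,4.45,-0.81],"roll":7.7}]'
python3 - <<'E'
from h import *
s,im=shot("wrist","w3");plan([.6274,-.0292,.15],33)
np.save("w3.npy",np.r_[s["ee_pos"],s["eef_rot"]])
crop(im,150,100,350,250,4,"w3b")
c=cam("wrist",s);print(proj(c,[[.6257,-.0303,.114],[.6257,-.0303,.054]]))
E
```

```text
time: 1.83
ee_pos: [0.6252, -0.028, 0.1452]
eef_rot: [0.338, 0.625, -0.336, 0.618]
ft_force: [-0.4, -1.2, -0.6]
width: 0.087
t1.88 p [625.9 -29.4 147.8] x [-0.005  0.005 -1.   ] y [ 0.838  0.545 -0.001] yang33.0 F [-0.2 -0.5  0.8] T [-0.01 -0.12  0.04] w86.8 j7 0.37
slide cm [-0.22  0.13  0.07] len 0.3 roll 0.0
[[250.34757658 223.17903839]
 [250.95923261 200.38469718]]
```

View pics/w3b.png

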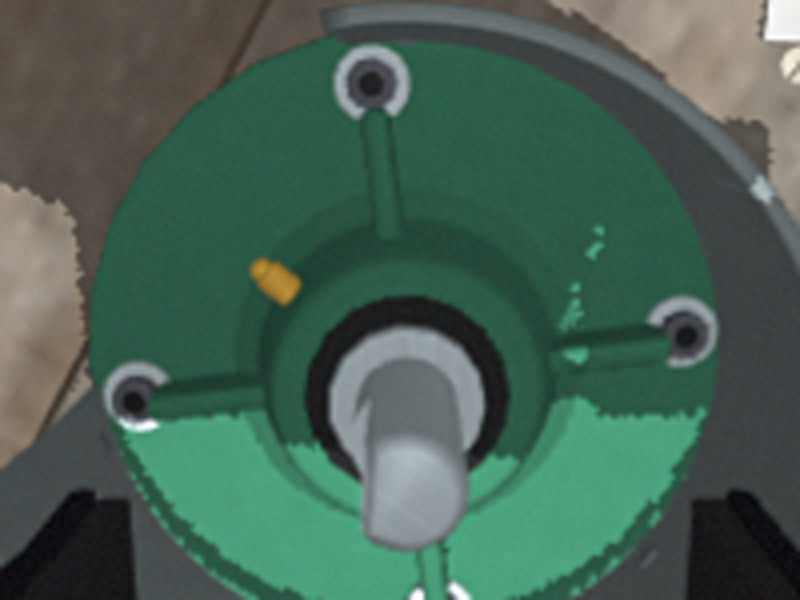

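Run:
```python
from h import *
plan([.6275,-.0287,.077],31)
```

```text
t1.88 p [625.9 -29.4 147.8] x [-0.005  0.005 -1.   ] y [ 0.838  0.545 -0.001] yang33.0 F [-0.2 -0.5  0.8] T [-0.01 -0.12  0.04] w86.8 j7 0.37
slide cm [7.08 0.18 0.08] len 7.1 roll 2.0
```

```bash
python3 -m jog '[{"slide":[2.5,0.18,0.08],"roll":2},{"slide":[5,0.18,0.08],"roll":2},{"slide":[7.08,0.18,0.08],"roll":2},{"slide":[7.08,0.18,0.08],"roll":2},{"slide":[7.08,0.18,0.08],"roll":2}]'
python3 - <<'E'
from h import *
plan([.6275,-.0287,.077],31)
E
```

```text
time: 2.3
ee_pos: [0.6275, -0.0298, 0.078]
eef_rot: [0.349, 0.618, -0.348, 0.613]
ft_force: [0.1, -1.0, 0.3]
width: 0.087
t2.30 p [627.5 -29.8  78. ] x [-0.005  0.005 -1.   ] y [ 0.857  0.515 -0.002] yang31.0 F [ 0.1 -1.   0.3] T [ 0.04 -0.13 -0.03] w87.0 j7 0.31
slide cm [ 0.1   0.06 -0.1 ] len 0.2 roll -0.0
```

```bash
python3 -m jog '[{"slide":[0.1,0.06,-0.1],"roll":0},{"slide":[0.1,0.06,-0.1],"roll":0},{"slide":[0.1,0.06,-0.1],"roll":0},{"slide":[0.1,0.06,-0.1],"roll":0},{"slide":[0.1,0.06,-0.1],"roll":0}]' 1 12
python3 - <<'E'
from h import *
plan([.6275,-.0287,.077],31)
E
```

```text
time: 2.72
ee_pos: [0.6278, -0.0287, 0.0777]
eef_rot: [0.349, 0.618, -0.348, 0.613]
ft_force: [-0.8, -0.0, 0.3]
width: 0.0612
t2.72 p [627.8 -28.7  77.7] x [-0.004  0.005 -1.   ] y [ 0.857  0.515 -0.001] yang31.0 F [-0.8 -0.   0.3] T [ 0.05 -0.15 -0.03] w61.2 j7 0.31
slide cm [ 0.07 -0.02 -0.01] len 0.1 roll -0.0
```

```bash
for i in 1 2; do python3 -m jog '[{"slide":[0,0,0],"roll":0},{"slide":[0,0,0],"roll":0},{"slide":[0,0,0],"roll":0},{"slide":[0,0,0],"roll":0},{"slide":[0,0,0],"roll":0}]' 1 12
python3 - <<'E'
from h import *
plan([.6275,-.0287,.077],31)
E
done
```

```text
time: 3.13
ee_pos: [0.6276, -0.0287, 0.0776]
eef_rot: [0.349, 0.618, -0.348, 0.613]
ft_force: [-7.1, -3.4, 1.4]
width: 0.0284
t3.13 p [627.6 -28.7  77.6] x [-0.005  0.005 -1.   ] y [ 0.857  0.515 -0.002] yang31.0 F [-7.1 -3.4  1.4] T [-0.98  1.55  0.01] w28.4 j7 0.31
slide cm [ 0.06 -0.01 -0.01] len 0.1 roll -0.0
time: 3.55
ee_pos: [0.6256, -0.0301, 0.0772]
eef_rot: [0.348, 0.619, -0.349, 0.612]
ft_force: [-8.0, -3.3, 6.6]
width: 0.0227
t3.55 p [625.6 -30.1  77.2] x [-0.009  0.003 -1.   ] y [ 0.858  0.514 -0.007] yang30.9 F [-8.  -3.3  6.6] T [-0.81  2.14 -0.05] w22.7 j7 0.31
slide cm [ 0.02  0.23 -0.02] len 0.2 roll -0.1
```

```bash
python3 -m jog '[{"slide":[0,-0.05,0],"roll":0},{"slide":[0,-0.1,0],"roll":0},{"slide":[0,-0.1,0],"roll":0},{"slide":[0,-0.1,0],"roll":0}]' 1 12
python3 - <<'E'
from h import *
plan([.6275,-.0287,.077],31)
E
```

```text
time: 3.88
ee_pos: [0.6254, -0.0302, 0.0773]
eef_rot: [0.348, 0.618, -0.349, 0.612]
ft_force: [6.3, 1.0, -3.5]
width: 0.0231
t3.88 p [625.4 -30.2  77.3] x [-0.008  0.003 -1.   ] y [ 0.858  0.514 -0.005] yang30.9 F [ 6.3  1.  -3.5] T [ 0.21 -1.14 -0.06] w23.1 j7 0.31
slide cm [ 0.03  0.25 -0.02] len 0.3 roll -0.1
```

Run:
```python
from h import *
s,im=shot("wrist","w4");show(s)
crop(im,170,130,330,260,5,"w4b")
s,im=shot("scene","s4")
crop(im,240,100,350,240,4,"s4b")
```

```text
t3.88 p [625.4 -30.2  77.3] x [-0.008  0.003 -1.   ] y [ 0.858  0.514 -0.005] yang30.9 F [ 6.3  1.  -3.5] T [ 0.21 -1.14 -0.06] w23.1 j7 0.31
```

View pics/w4b.png

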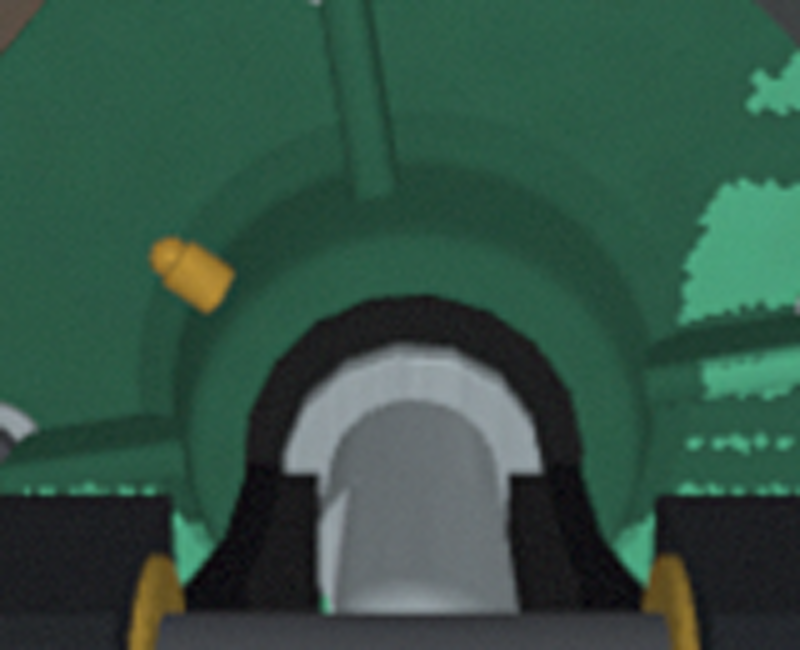

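View pics/s4b.png

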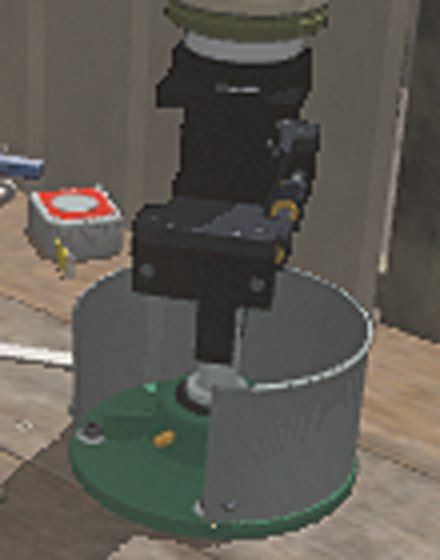

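```bash
python3 -m jog '[{"slide":[0,0.05,0],"roll":0},{"slide":[0,0.05,0],"roll":0},{"slide":[-0.6,0.1,0],"roll":0},{"slide":[-0.7,0.1,0],"roll":0},{"slide":[-0.7,0.1,0],"roll":0}]' 0.62 12
python3 - <<'E'
from h import *
plan([.627,-.029,.084],31)
E
```

```text
time: 4.4
ee_pos: [0.6267, -0.0297, 0.085]
eef_rot: [0.348, 0.618, -0.349, 0.613]
ft_force: [-0.1, -0.2, 0.2]
width: 0.0327
t4.40 p [626.7 -29.7  85. ] x [-0.007  0.003 -1.   ] y [ 0.858  0.514 -0.004] yang30.9 F [-0.1 -0.2  0.2] T [-0.03 -0.16 -0.02] w32.7 j7 0.31
slide cm [ 0.1   0.06 -0.04] len 0.1 roll -0.1
```

```bash
python3 -m jog '[{"slide":[0.1,0.1,0],"roll":0},{"slide":[0.1,0.1,0],"roll":0},{"slide":[0.1,0.1,0],"roll":0},{"slide":[0.1,0.1,0],"roll":0},{"slide":[0.1,0.1,0],"roll":0}]' 1 12
python3 - <<'E'
from h import *
plan([.627,-.029,.084],31)
E
```

```text
time: 4.82
ee_pos: [0.6271, -0.0294, 0.0839]
eef_rot: [0.348, 0.618, -0.349, 0.612]
ft_force: [-3.7, -0.5, 2.2]
width: 0.0202
t4.82 p [627.1 -29.4  83.9] x [-0.008  0.003 -1.   ] y [ 0.858  0.514 -0.006] yang30.9 F [-3.7 -0.5  2.2] T [-0.21  0.69  0.08] w20.2 j7 0.31
slide cm [-0.01  0.02 -0.04] len 0.0 roll -0.1
```

```bash
python3 -m jog '[{"slide":[0,0,0],"roll":0},{"slide":[0,0,0.03],"roll":6},{"slide":[0,0,0.05],"roll":12},{"slide":[0,0,0.07],"roll":18},{"slide":[0,0,0.09],"roll":24}]' 1 20
python3 - <<'E'
from h import *
plan([.6275,-.0304,.084],-5)
E
```

```text
time: 5.23
ee_pos: [0.6273, -0.0301, 0.0839]
eef_rot: [0.469, 0.531, -0.472, 0.525]
ft_force: [-3.3, -1.0, 2.1]
width: 0.0199
t5.23 p [627.3 -30.1  83.9] x [-0.009  0.003 -1.   ] y [ 0.993  0.116 -0.008] yang6.6 F [-3.3 -1.   2.1] T [-0.17  0.54  0.12] w19.9 j7 -0.08
slide cm [-0.01  0.01  0.03] len 0.0 roll 11.6
```

```bash
python3 -m jog '[{"slide":[0,0,0.01],"roll":6},{"slide":[0,0,0.03],"roll":11},{"slide":[0,0,0.03],"roll":11.6},{"slide":[0,0,0.03],"roll":11.6},{"slide":[0,0,0.03],"roll":11.6}]' 1 20
python3 - <<'E'
from h import *
plan([.6275,-.0304,.084],-5)
E
```

```text
time: 5.65
ee_pos: [0.6273, -0.0305, 0.0839]
eef_rot: [-0.519, -0.481, 0.522, -0.476]
ft_force: [-2.5, -1.0, 2.2]
width: 0.0196
t5.65 p [627.3 -30.5  83.9] x [-0.009  0.003 -1.   ] y [ 0.996 -0.084 -0.009] yang-4.8 F [-2.5 -1.   2.2] T [-0.24  0.29 -0.08] w19.6 j7 -0.27
slide cm [-0.01  0.02 -0.01] len 0.0 roll 0.2
```

```bash
python3 -m jog '[{"slide":[0,0,0],"roll":0},{"slide":[0,0,0],"roll":0},{"slide":[0,0,0],"roll":0},{"slide":[0,0,0],"roll":0}]' 0.3 20;  python3 -c "
from h import *
show(r.read_state())"
python3 -m jog '[{"slide":[-2.5,0,0],"roll":0},{"slide":[-5.5,0,0],"roll":3},{"slide":[-9,0,0],"roll":10},{"slide":[-9,0,0],"roll":10},{"slide":[-9,0,0],"roll":10}]' 0 20
python3 - <<'E'
from h import *
s,im=shot("wrist","w5");show(s)
np.save("w5.npy",np.r_[s["ee_pos"],s["eef_rot"]])
crop(im,150,70,350,250,4,"w5b")
s,im=shot("scene","s5")
crop(im,250,155,340,240,7,"s5b")
plan([.4,-.2,.2],-90)
E
```

```text
time: 5.98
ee_pos: [0.6275, -0.0304, 0.0839]
eef_rot: [-0.519, -0.482, 0.522, -0.476]
ft_force: [0.3, 0.6, 0.1]
width: 0.0388
t5.98 p [627.5 -30.4  83.9] x [-0.008  0.003 -1.   ] y [ 0.997 -0.083 -0.009] yang-4.8 F [0.3 0.6 0.1] T [-0.05 -0.11 -0.02] w38.8 j7 -0.27
time: 6.4
ee_pos: [0.6296, -0.0304, 0.1762]
eef_rot: [-0.56, -0.433, 0.561, -0.43]
ft_force: [1.0, -0.1, -0.3]
width: 0.0716
t6.40 p [629.6 -30.4 176.2] x [-0.004  0.003 -1.   ] y [ 0.967 -0.255 -0.004] yang-14.7 F [ 1.  -0.1 -0.3] T [-0.   -0.07  0.03] w71.6 j7 -0.41
t6.50 p [627.9 -30.7 173.1] x [-0.009  0.003 -1.   ] y [ 0.967 -0.254 -0.01 ] yang-14.7 F [-0.2  0.2  0.1] T [-0.06 -0.09  0.02] w79.7 j7 -0.40
slide cm [ -2.52 -17.77  22.16] len 28.5 roll 75.3
```

View pics/w5b.png

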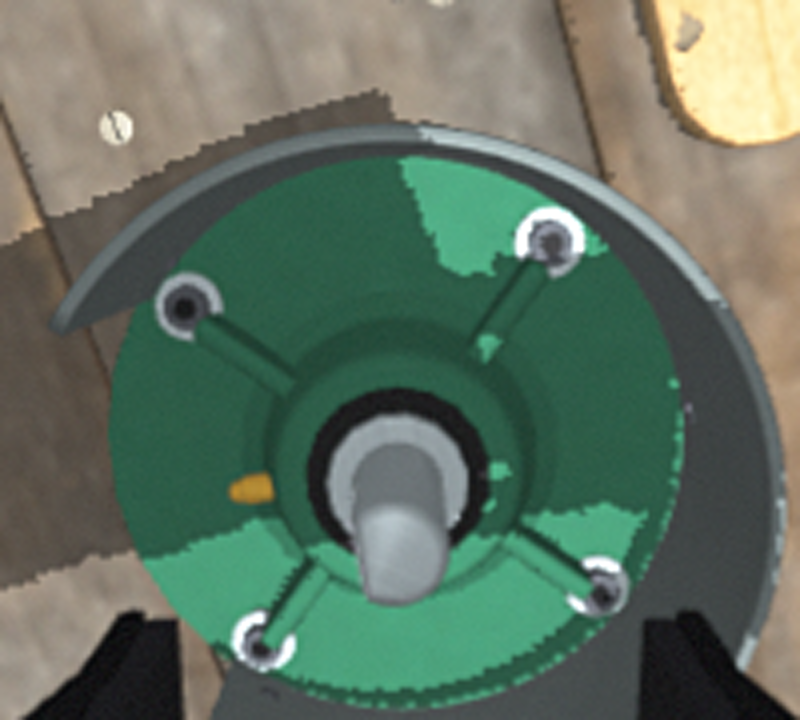

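View pics/s5b.png

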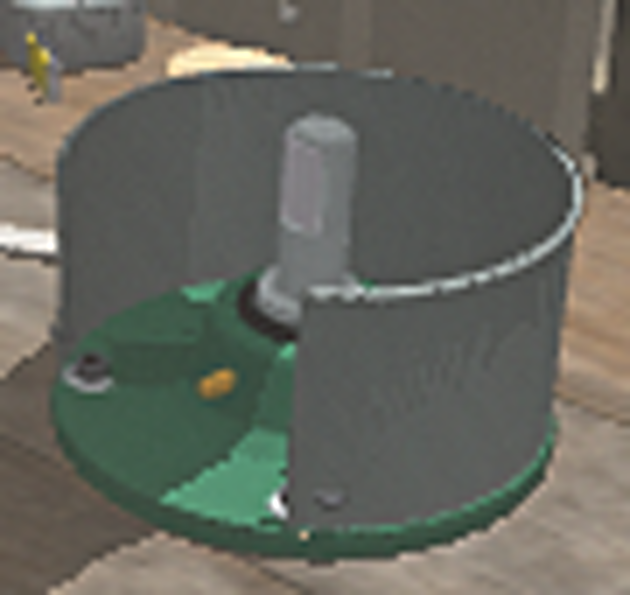

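Run:
```python
from h import *
plan([.485,-.300,.16],-90)
```

```text
t6.50 p [627.9 -30.7 173.1] x [-0.009  0.003 -1.   ] y [ 0.967 -0.254 -0.01 ] yang-14.7 F [-0.2  0.2  0.1] T [-0.06 -0.09  0.02] w79.7 j7 -0.40
slide cm [ 1.37 -6.97 29.68] len 30.5 roll 75.3
```

```bash
python3 -m jog '[{"slide":[0,-0.7,3],"roll":7.1},{"slide":[0,-1.4,6],"roll":14.2},{"slide":[0,-2.1,9],"roll":21.3},{"slide":[0,-2.8,12],"roll":28.4},{"slide":[0,-3.5,15],"roll":35.5}]' 0
python3 - <<'E'
from h import *
plan([.485,-.300,.16],-90)
E
```

```text
time: 6.92
ee_pos: [0.5543, -0.168, 0.1718]
eef_rot: [-0.662, -0.242, 0.669, -0.236]
ft_force: [0.1, 0.1, 0.7]
width: 0.0867
t6.92 p [ 554.3 -168.   171.8] x [-0.012  0.004 -1.   ] y [ 0.636 -0.772 -0.01 ] yang-50.5 F [0.1 0.1 0.7] T [-0.02 -0.07  0.01] w86.7 j7 -0.73
slide cm [ 1.21  5.79 13.74] len 15.0 roll 39.5
```

```bash
python3 -m jog '[{"slide":[0,1.2,2.8],"roll":7.1},{"slide":[0,2.4,5.6],"roll":14.2},{"slide":[0,3.6,8.4],"roll":21.3},{"slide":[0,4.7,11.1],"roll":28.4},{"slide":[0,5.8,13.7],"roll":35.5}]' 0; python3 -m jog '[{"slide":[0,0,0],"roll":4},{"slide":[0,0,0],"roll":4}]'
python3 - <<'E'
from h import *
s,im=shot("wrist","w6");plan([.485,-.300,.16],-90)
np.save("w6.npy",np.r_[s["ee_pos"],s["eef_rot"]])
cv2.imwrite("pics/w6b.png",cv2.resize(im,None,fx=1.5,fy=1.5))
crop(im,180,130,330,280,5,"w6c")
E
```

```text
time: 7.33
ee_pos: [0.4837, -0.301, 0.1706]
eef_rot: [-0.702, -0.024, 0.712, -0.021]
ft_force: [0.9, 0.0, -0.0]
width: 0.0868
time: 7.5
ee_pos: [0.4815, -0.3027, 0.1688]
eef_rot: [-0.701, 0.002, 0.713, 0.006]
ft_force: [0.4, 1.0, 0.3]
width: 0.0867
t7.55 p [ 482.8 -301.   169.1] x [-0.016  0.006 -1.   ] y [-0.005 -1.    -0.006] yang-90.3 F [ 0.9  1.  -0.4] T [ 0.02 -0.02  0.05] w87.2 j7 -1.13
slide cm [ 0.91 -0.1  -0.23] len 0.9 roll -0.3
```

View pics/w6b.png

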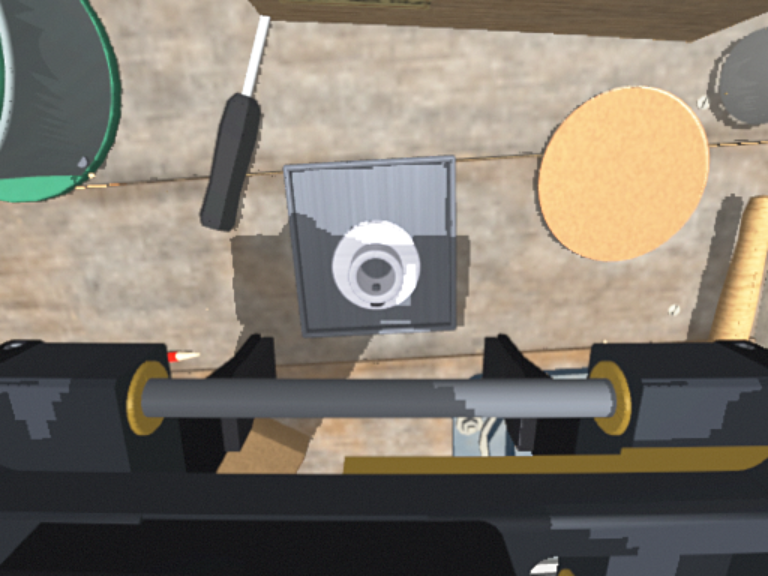

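View pics/w6c.png

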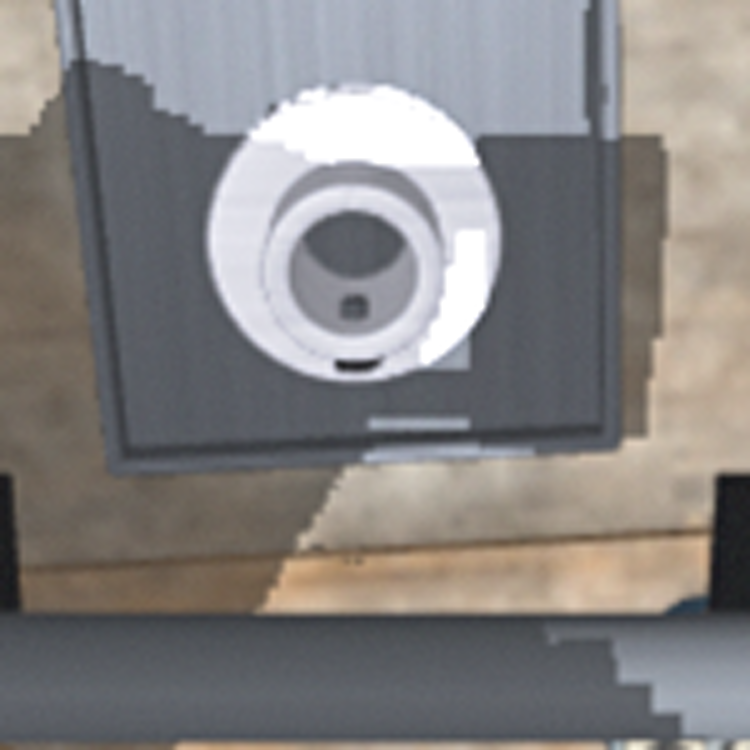

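Run:
```python
from h import *
a=np.load("w6.npy");s=dict(ee_pos=a[:3],eef_rot=a[3:]);c=cam("wrist",s)
f=lambda p:[180+p[0]/5-.4,130+p[1]/5-.4]
print(onz(c,[f((354,273))],.0505),onz(c,[f((353.5,233))],.0225))
h=onz(c,[f((264,273)),f((444,273))],.0505);print("hub dia",np.linalg.norm(h[1]-h[0]))
print("screw",onz(c,[f((357,364))],.0385),"tip",onz(c,[f((354,306))],.0365))
```

```text
[[ 0.48773442 -0.30082741  0.0505    ]] [[ 0.48981961 -0.30045554  0.0225    ]]
hub dia 0.03683243263629209
screw [[ 0.46426217 -0.30103451  0.0385    ]] tip [[ 0.47680908 -0.3005333   0.0365    ]]
```

Run:
```python
from h import *
plan([.4865,-.3005,.025],-90)
```

```text
t7.55 p [ 482.8 -301.   169.1] x [-0.016  0.006 -1.   ] y [-0.005 -1.    -0.006] yang-90.3 F [ 0.9  1.  -0.4] T [ 0.02 -0.02  0.05] w87.2 j7 -1.13
slide cm [14.4   0.03 -0.6 ] len 14.4 roll -0.3
```

```bash
python3 -m jog '[{"slide":[3.5,0,-0.6],"roll":-0.3},{"slide":[7,0,-0.6],"roll":-0.3},{"slide":[9,0,-0.6],"roll":-0.3},{"slide":[10,0,-0.6],"roll":-0.3},{"slide":[10,0,-0.6],"roll":-0.3}]'
python3 - <<'E'
from h import *
s,im=shot("wrist","w7");plan([.4865,-.3005,.025],-90)
np.save("w7.npy",np.r_[s["ee_pos"],s["eef_rot"]])
crop(im,150,100,350,280,4,"w7b")
E
```

```text
time: 7.97
ee_pos: [0.4863, -0.2983, 0.0664]
eef_rot: [-0.7, -0.005, 0.714, 0.001]
ft_force: [-0.1, 0.2, 0.1]
width: 0.0872
t8.02 p [ 487.3 -299.2   68.4] x [-0.017  0.007 -1.   ] y [ 0.004 -1.    -0.007] yang-89.8 F [-0.2 -0.  -0.2] T [-0.04 -0.02 -0.04] w86.7 j7 -1.14
slide cm [4.34 0.16 0.01] len 4.3 roll 0.2
```

View pics/w7b.png

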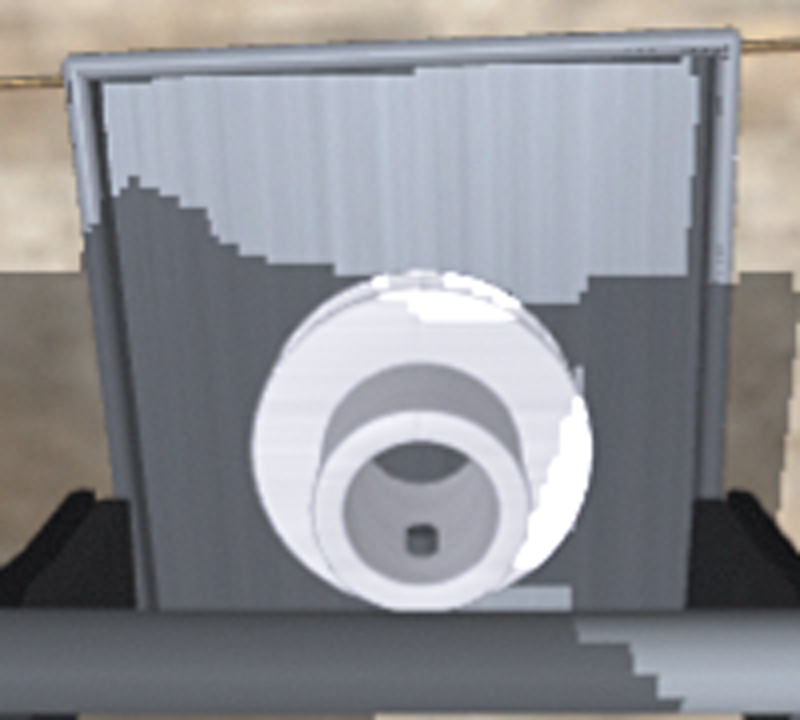

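Run:
```python
from h import *
a=np.load("w7.npy");s=dict(ee_pos=a[:3],eef_rot=a[3:]);c=cam("wrist",s)
f=lambda p:[150+p[0]/4-.4,100+p[1]/4-.4]
h=onz(c,[f((421.5,510))],.0505);t=onz(c,[f((422,540))],.0365)
print(h,t);print(onz(c,[f((421,513))],.0505))
plan([h[0,0],h[0,1],.025],-90)
```

```text
[[ 0.48858102 -0.30041452  0.0505    ]] [[ 0.47660566 -0.3006281   0.0365    ]]
[[ 0.48803044 -0.3003343   0.0505    ]]
t8.02 p [ 487.3 -299.2   68.4] x [-0.017  0.007 -1.   ] y [ 0.004 -1.    -0.007] yang-89.8 F [-0.2 -0.  -0.2] T [-0.04 -0.02 -0.04] w86.7 j7 -1.14
slide cm [ 4.34  0.15 -0.2 ] len 4.3 roll 0.2
```

```bash
python3 -m jog '[{"slide":[1.5,0.14,-0.1],"roll":0},{"slide":[3,0.14,-0.1],"roll":0},{"slide":[4,0.14,-0.1],"roll":0},{"slide":[4.3,0.14,-0.1],"roll":0},{"slide":[4.3,0.14,-0.1],"roll":0}]'
python3 - <<'E'
from h import *
plan([.488,-.3005,.025],-90)
E
```

```text
time: 8.43
ee_pos: [0.4878, -0.3002, 0.0257]
eef_rot: [-0.701, -0.004, 0.713, 0.001]
ft_force: [0.0, 0.5, -0.4]
width: 0.087
t8.43 p [ 487.8 -300.2   25.7] x [-0.017  0.007 -1.   ] y [ 0.005 -1.    -0.007] yang-89.7 F [ 0.   0.5 -0.4] T [ 0.07  0.02 -0.02] w87.0 j7 -1.15
slide cm [ 0.07  0.03 -0.02] len 0.1 roll 0.3
```

```bash
for i in 1 2; do python3 -m jog '[{"slide":[0,0,0],"roll":0},{"slide":[0,0,0],"roll":0},{"slide":[0,0,0],"roll":0},{"slide":[0,0,0],"roll":0},{"slide":[0,0,0],"roll":0}]' 1 12; done
python3 - <<'E'
from h import *
plan([.488,-.3005,.025],-90)
E
```

```text
time: 8.85
ee_pos: [0.488, -0.3003, 0.0261]
eef_rot: [-0.701, -0.004, 0.713, 0.001]
ft_force: [0.8, 0.5, 0.3]
width: 0.0619
time: 9.27
ee_pos: [0.488, -0.3002, 0.0261]
eef_rot: [-0.701, -0.004, 0.713, 0.001]
ft_force: [-0.3, 0.5, 0.7]
width: 0.038
t9.27 p [ 488.  -300.2   26.1] x [-0.017  0.007 -1.   ] y [ 0.005 -1.    -0.007] yang-89.7 F [-0.3  0.5  0.7] T [ 0.02  0.08 -0.02] w38.0 j7 -1.15
slide cm [ 0.11  0.03 -0.  ] len 0.1 roll 0.3
```

```bash
python3 -m jog '[{"slide":[0,0,0],"roll":0},{"slide":[0,0,0],"roll":0},{"slide":[-1,0,0],"roll":0},{"slide":[-3,0,0],"roll":0},{"slide":[-6,0,0],"roll":0}]' 1 40;python3 -m jog '[{"slide":[-3.5,0,0],"roll":0},{"slide":[-7,0,0],"roll":0},{"slide":[-10.5,0,0],"roll":0},{"slide":[-10.5,0,0],"roll":0},{"slide":[-10.5,0,0],"roll":0}]'
python3 - <<'E'
from h import *
s,im=shot("wrist","w8");plan([.6255,-.0303,.19],-95)
np.save("w8.npy",np.r_[s["ee_pos"],s["eef_rot"]])
crop(im,150,120,350,280,4,"w8b")
E
```

```text
time: 9.68
ee_pos: [0.487, -0.2996, 0.0845]
eef_rot: [-0.699, -0.005, 0.715, 0.002]
ft_force: [0.2, -0.5, -4.6]
width: 0.038
time: 10.1
ee_pos: [0.4901, -0.301, 0.1918]
eef_rot: [-0.701, -0.005, 0.714, 0.001]
ft_force: [0.3, -0.5, -4.8]
width: 0.0374
t10.15 p [ 489.  -300.5  189.6] x [-0.022  0.01  -1.   ] y [ 0.005 -1.    -0.01 ] yang-89.7 F [-0.3  0.8 -4.7] T [0.04 0.03 0.01] w37.8 j7 -1.13
slide cm [ -0.08 -26.95 -13.78] len 30.3 roll 5.3
```

View pics/w8b.png

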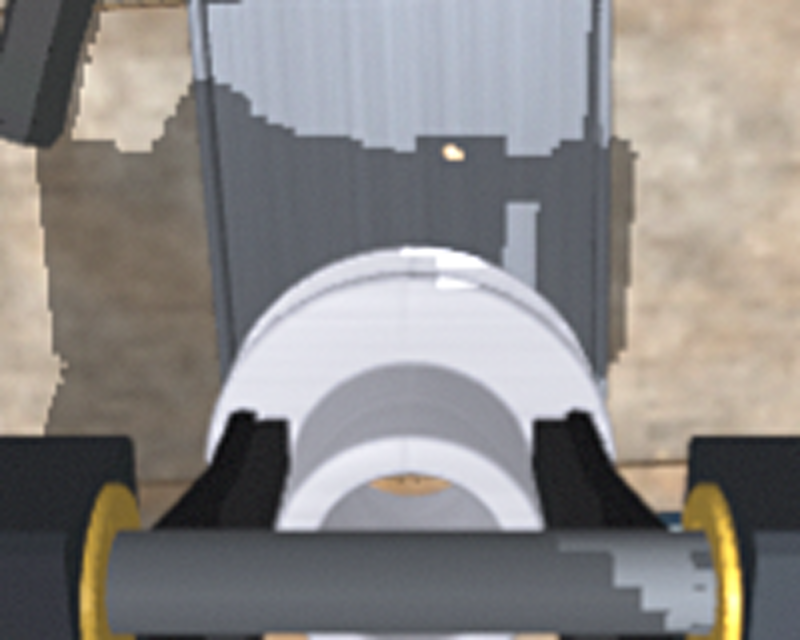

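Run:
```python
from h import *
def ld(n):
    a=np.load(n);s=dict(ee_pos=a[:3],eef_rot=a[3:]);return s,cam("wrist",s)
s,c=ld("w5.npy");R=Ro.from_quat(s["eef_rot"])
f=lambda p,o,k:[o[0]+p[0]/k-.4,o[1]+p[1]/k-.4]
for p,z in(((398,483),.054),):
    q=onz(c,[f(p,(150,70),4)],z)[0];print("w5 shoulder",q,"bias tool mm",R.inv().apply(q-np.array([.6255,-.0303,z]))*1e3)
s,c=ld("w3.npy");R=Ro.from_quat(s["eef_rot"])
q=onz(c,[f((407,402),(150,100),4)],.054)[0];print("w3 shoulder",q,"bias",R.inv().apply(q-np.array([.6255,-.0303,.054]))*1e3)
q=onz(c,[f((407,489),(150,100),4)],.111)[0];print("w3 top",q,"bias",R.inv().apply(q-np.array([.6255,-.0303,.111]))*1e3)
s,c=ld("w8.npy");R=Ro.from_quat(s["eef_rot"])
def tool(p,x):
    o,d=ray(c,[f(p,(150,120),4)]);o=R.inv().apply(o-s["ee_pos"]);d=R.inv().apply(d)[0];return (o+d*(x-o[0])/d[0])*1e3
print("hub far",tool((408,437),-.0244),"bore far",tool((408,475),-.0244),"sheave far",tool((408,275),.0036),"hub L/R",tool((285,510),-.0244),tool((533,510),-.0244))
```

```text
w5 shoulder [ 0.62662055 -0.02883448  0.054     ] bias tool mm [-5.16699618e-04  7.10564858e-01 -1.70248757e+00]
w3 shoulder [ 0.62473883 -0.02833588  0.054     ] bias [ 0.01755935  0.43495612 -2.06098485]
w3 top [ 0.62520288 -0.02855415  0.111     ] bias [ 0.01280957  0.7045081  -1.62474022]
hub far [-24.4          0.03411877 -17.8559587 ] bore far [-24.4          0.03255607 -12.44392649] sheave far [ 3.60000000e+00  9.85227685e-03 -3.26982282e+01] hub L/R [-24.4        -16.42456811  -7.3543334 ] [-24.4         16.7581815   -7.34753764]
```

```bash
python3 -m jog '[{"slide":[0,-2.5,-1.2],"roll":1},{"slide":[0,-6,-3],"roll":2},{"slide":[0,-9.5,-4.8],"roll":3},{"slide":[0,-13,-6.6],"roll":4},{"slide":[0,-16.5,-8.4],"roll":5.3}]' 1 40
python3 - <<'E'
from h import *
plan([.6271,-.0303,.175],-95)
E
```

```text
time: 10.57
ee_pos: [0.5714, -0.1332, 0.1872]
eef_rot: [-0.697, 0.028, 0.715, 0.035]
ft_force: [0.6, -0.4, -3.5]
width: 0.0377
t10.57 p [ 571.4 -133.2  187.2] x [-0.025  0.011 -1.   ] y [-0.089 -0.996 -0.008] yang-95.1 F [ 0.6 -0.4 -3.5] T [-0.   -0.12  0.  ] w37.7 j7 -1.56
slide cm [  1.18 -10.73  -4.67] len 11.8 roll -0.1
```

```bash
python3 -m jog '[{"slide":[0,-3.2,-1.4],"roll":0},{"slide":[0,-6.4,-2.8],"roll":0},{"slide":[0.5,-9.3,-4],"roll":0},{"slide":[1,-10.73,-4.67],"roll":0},{"slide":[1.18,-10.73,-4.67],"roll":0}]' ;python3 -m jog '[{"slide":[0,0,0],"roll":0},{"slide":[0,0,0],"roll":0}]'
python3 - <<'E'
from h import *
s,im=shot("wrist","w9");plan([.6271,-.0303,.145],-95)
np.save("w9.npy",np.r_[s["ee_pos"],s["eef_rot"]])
crop(im,150,120,350,280,4,"w9b")
s,im=shot("scene","s9");crop(im,240,110,350,240,5,"s9b")
E
```

```text
time: 10.98
ee_pos: [0.6266, -0.0245, 0.1716]
eef_rot: [-0.696, 0.025, 0.717, 0.033]
ft_force: [-1.7, 0.1, -4.0]
width: 0.0375
time: 11.15
ee_pos: [0.6252, -0.0243, 0.1693]
eef_rot: [-0.694, 0.024, 0.719, 0.033]
ft_force: [0.7, 0.0, -3.6]
width: 0.0376
t11.20 p [625.5 -25.1 170.1] x [-0.033  0.013 -0.999] y [-0.082 -0.997 -0.011] yang-94.7 F [ 0.9 -0.2 -3. ] T [-0.04 -0.08 -0.03] w37.3 j7 -1.75
slide cm [ 2.5   0.54 -0.28] len 2.6 roll 0.3
```

View pics/w9b.png

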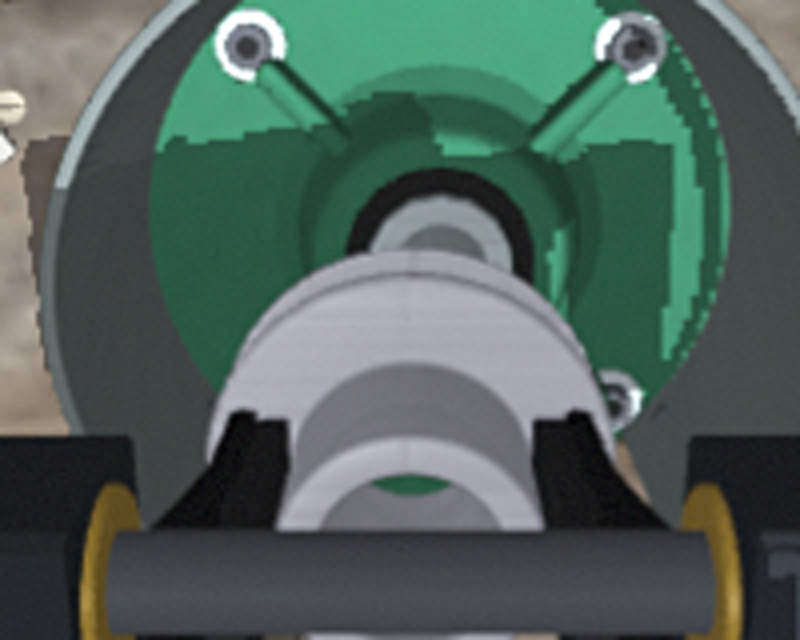

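View pics/s9b.png

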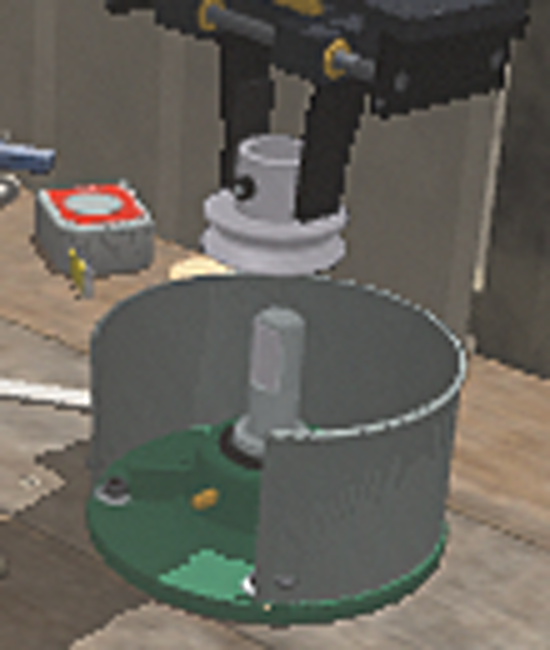

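```bash
cat > st.py <<'E'
from h import *
plan([.6271,-.0303,.145],-95)
E
python3 -m jog '[{"slide":[-4,0.3,-0.2],"roll":0},{"slide":[-8,0.5,-0.3],"roll":0},{"slide":[-11,0.5,-0.3],"roll":0},{"slide":[-11,0.5,-0.3],"roll":0},{"slide":[-11,0.5,-0.3],"roll":0}]'; python3 st.py
python3 -m jog '[{"slide":[0,0,0],"roll":0},{"slide":[4,0,0],"roll":0},{"slide":[8,0,0],"roll":0}]'; python3 st.py
python3 -m jog '[{"slide":[0.5,0,0],"roll":0},{"slide":[0.5,0,0],"roll":0},{"slide":[0.5,0,0],"roll":0},{"slide":[0.5,0,0],"roll":0}]'; python3 st.py
```

```text
time: 11.67
ee_pos: [0.6326, -0.0334, 0.2828]
eef_rot: [-0.696, 0.026, 0.716, 0.034]
ft_force: [-0.2, 0.6, -5.0]
width: 0.0378
t11.67 p [632.6 -33.4 282.8] x [-0.028  0.013 -1.   ] y [-0.085 -0.996 -0.01 ] yang-94.9 F [-0.2  0.6 -5. ] T [-0.01 -0.07 -0.  ] w37.8 j7 -1.73
slide cm [13.79 -0.12  0.18] len 13.8 roll 0.1
time: 11.92
ee_pos: [0.6309, -0.033, 0.2025]
eef_rot: [-0.698, 0.026, 0.715, 0.034]
ft_force: [1.4, -0.1, -6.0]
width: 0.0376
t11.92 p [630.9 -33.  202.5] x [-0.024  0.012 -1.   ] y [-0.086 -0.996 -0.01 ] yang-94.9 F [ 1.4 -0.1 -6. ] T [-0.02 -0.08  0.06] w37.6 j7 -1.74
slide cm [ 5.76 -0.17  0.26] len 5.8 roll 0.1
time: 12.25
ee_pos: [0.632, -0.033, 0.2001]
eef_rot: [-0.699, 0.026, 0.714, 0.034]
ft_force: [0.1, 0.2, -2.8]
width: 0.0379
t12.25 p [632.  -33.  200.1] x [-0.021  0.012 -1.   ] y [-0.086 -0.996 -0.01 ] yang-94.9 F [ 0.1  0.2 -2.8] T [ 0.07 -0.09  0.  ] w37.9 j7 -1.74
slide cm [ 5.52 -0.17  0.39] len 5.5 roll 0.1
```

```bash
python3 -m jog '[{"slide":[2,-0.1,0.2],"roll":0},{"slide":[4,-0.17,0.39],"roll":0},{"slide":[5,-0.17,0.39],"roll":0},{"slide":[5.4,-0.17,0.39],"roll":0},{"slide":[5.4,-0.17,0.39],"roll":0}]'; python3 st.py
python3 - <<'E'
from h import *
s,im=shot("scene","s10");crop(im,240,110,350,240,5,"s10b")
s,im=shot("top","t10");crop(im,200,90,310,200,6,"t10b")
E
```

```text
time: 12.67
ee_pos: [0.6273, -0.0304, 0.1465]
eef_rot: [-0.699, 0.026, 0.714, 0.034]
ft_force: [0.0, 0.1, -4.1]
width: 0.0379
t12.67 p [627.3 -30.4 146.5] x [-0.021  0.012 -1.   ] y [-0.086 -0.996 -0.01 ] yang-94.9 F [ 0.   0.1 -4.1] T [ 0.01 -0.03  0.03] w37.9 j7 -1.75
slide cm [ 0.15 -0.    0.02] len 0.2 roll 0.1
```

View pics/s10b.png

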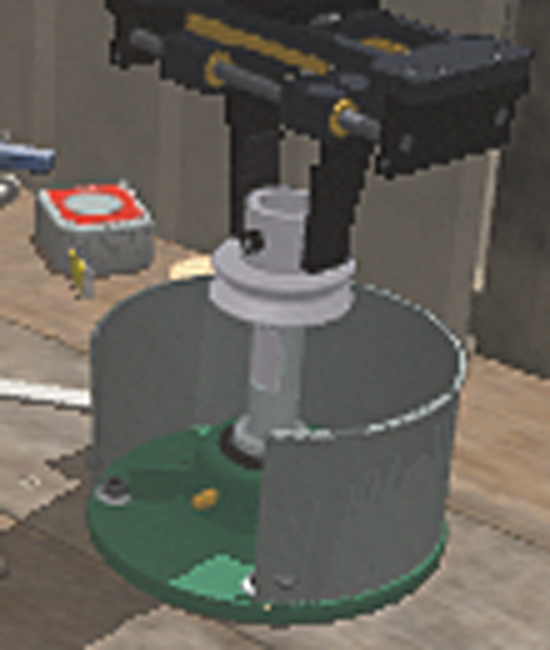

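```bash
python3 -m jog '[{"slide":[0.4,0,0],"roll":0},{"slide":[0.8,0,0],"roll":0},{"slide":[1.2,0,0],"roll":0},{"slide":[1.5,0,0],"roll":0},{"slide":[1.5,0,0],"roll":0}]'; python3 st.py
```

```text
time: 13.18
ee_pos: [0.6272, -0.0302, 0.1317]
eef_rot: [-0.699, 0.026, 0.714, 0.034]
ft_force: [-0.3, 0.4, -3.5]
width: 0.0377
t13.18 p [627.2 -30.2 131.7] x [-0.021  0.012 -1.   ] y [-0.086 -0.996 -0.01 ] yang-94.9 F [-0.3  0.4 -3.5] T [-0.01  0.01  0.08] w37.7 j7 -1.76
slide cm [-1.33 -0.    0.04] len 1.3 roll 0.1
```

```bash
python3 -m jog '[{"slide":[0.5,0,0],"roll":0},{"slide":[1,0,0],"roll":0},{"slide":[1.5,0,0],"roll":0},{"slide":[2,0,0],"roll":0},{"slide":[2,0,0],"roll":0}]'; python3 st.py
python3 - <<'E'
from h import *
s,im=shot("wrist","w11");crop(im,150,120,350,280,4,"w11b")
s,im=shot("scene","s11");crop(im,240,110,350,240,5,"s11b")
E
```

```text
time: 13.6
ee_pos: [0.6263, -0.0301, 0.1103]
eef_rot: [-0.698, 0.026, 0.714, 0.034]
ft_force: [-0.6, -0.7, -4.8]
width: 0.0376
t13.60 p [626.3 -30.1 110.3] x [-0.022  0.012 -1.   ] y [-0.086 -0.996 -0.01 ] yang-94.9 F [-0.6 -0.7 -4.8] T [-0.13 -0.17 -0.02] w37.6 j7 -1.76
slide cm [-3.48 -0.02 -0.  ] len 3.5 roll 0.1
```

View pics/s11b.png

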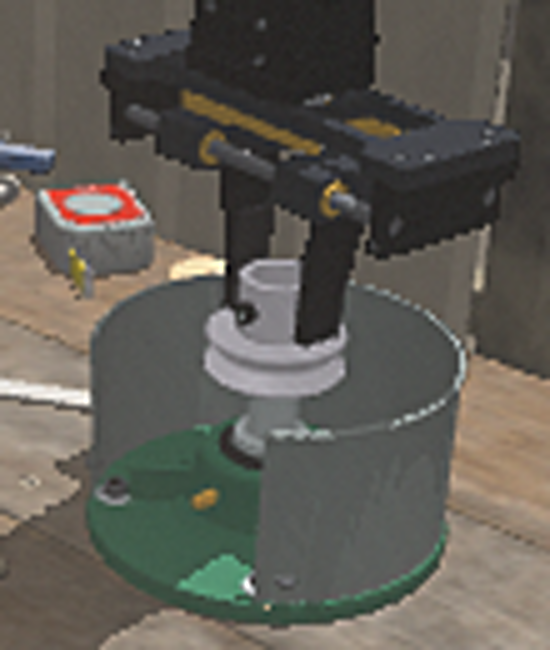

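View pics/w11b.png

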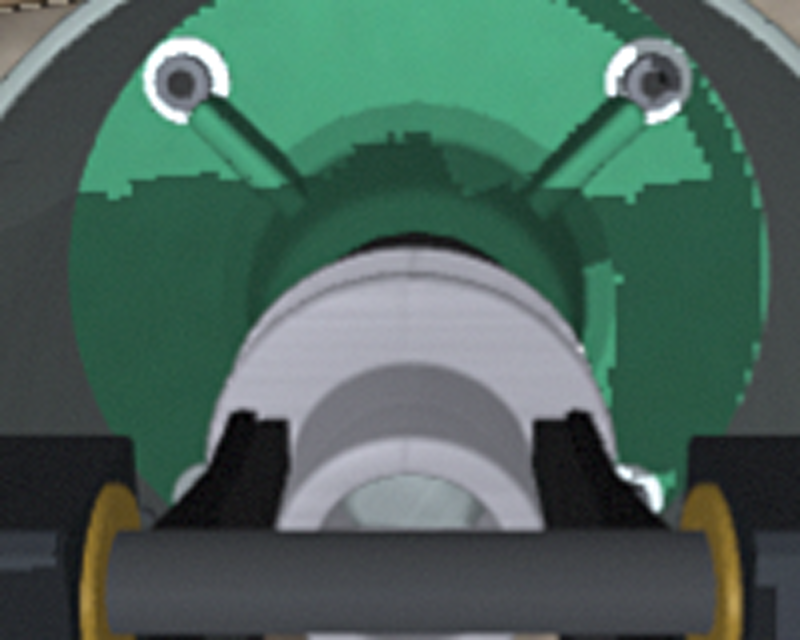

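Run:
```python
from h import *
plan([.6268,-.0302,.09],-95)
```

```text
t13.70 p [626.6 -30.  111.4] x [-0.021  0.012 -1.   ] y [-0.086 -0.996 -0.011] yang-94.9 F [ 0.1 -0.1 -3.8] T [-0.06 -0.01 -0.05] w37.5 j7 -1.76
slide cm [ 2.14  0.05 -0.07] len 2.1 roll 0.1
```

```bash
python3 -m jog '[{"slide":[0.4,0.02,-0.02],"roll":0},{"slide":[0.7,0.02,-0.03],"roll":0},{"slide":[1,0.03,-0.04],"roll":0},{"slide":[1.2,0.03,-0.04],"roll":0},{"slide":[1.2,0.03,-0.04],"roll":0}]'
python3 - <<'E'
from h import *
plan([.6268,-.0302,.09],-95)
E
```

```text
time: 14.12
ee_pos: [0.6264, -0.0302, 0.0987]
eef_rot: [-0.698, 0.026, 0.714, 0.034]
ft_force: [-0.0, 0.8, -4.6]
width: 0.0377
t14.12 p [626.4 -30.2  98.7] x [-0.022  0.012 -1.   ] y [-0.086 -0.996 -0.01 ] yang-94.9 F [-0.   0.8 -4.6] T [ 0.02 -0.07 -0.01] w37.7 j7 -1.76
slide cm [ 0.87  0.01 -0.06] len 0.9 roll 0.1
```

```bash
python3 -m jog '[{"slide":[0.4,0.01,-0.02],"roll":0},{"slide":[0.8,0.01,-0.04],"roll":0},{"slide":[1.2,0.01,-0.06],"roll":0},{"slide":[1.6,0.01,-0.07],"roll":0},{"slide":[1.7,0.01,-0.08],"roll":0}]'
python3 - <<'E'
from h import *
plan([.6268,-.0302,.0776],-95)
E
```

```text
time: 14.53
ee_pos: [0.6264, -0.0301, 0.0807]
eef_rot: [-0.698, 0.026, 0.715, 0.034]
ft_force: [-0.1, 0.8, -3.2]
width: 0.0375
t14.53 p [626.4 -30.1  80.7] x [-0.023  0.012 -1.   ] y [-0.086 -0.996 -0.01 ] yang-94.9 F [-0.1  0.8 -3.2] T [-0.02 -0.05  0.03] w37.5 j7 -1.77
slide cm [ 0.31  0.01 -0.05] len 0.3 roll 0.1
```

```bash
python3 -m jog '[{"slide":[0.1,0.01,-0.02],"roll":0},{"slide":[0.2,0.01,-0.03],"roll":0},{"slide":[0.3,0.01,-0.04],"roll":0},{"slide":[0.4,0.01,-0.04],"roll":0},{"slide":[0.4,0.01,-0.04],"roll":0}]'
python3 - <<'E'
from h import *
plan([.6268,-.0302,.0776],-95)
E
```

```text
time: 14.95
ee_pos: [0.6268, -0.0302, 0.0777]
eef_rot: [-0.698, 0.026, 0.715, 0.034]
ft_force: [-3.5, 0.1, 4.0]
width: 0.0377
t14.95 p [626.8 -30.2  77.7] x [-0.023  0.012 -1.   ] y [-0.086 -0.996 -0.01 ] yang-94.9 F [-3.5  0.1  4. ] T [ 0.01  0.93 -0.01] w37.7 j7 -1.77
slide cm [ 0.01  0.   -0.  ] len 0.0 roll 0.1
```

```bash
python3 -m jog '[{"slide":[0.05,0,0.03],"roll":0},{"slide":[0.1,0,0.03],"roll":0},{"slide":[0.15,0,0.03],"roll":0},{"slide":[0.15,0,0.03],"roll":0},{"slide":[0.15,0,0.03],"roll":0}]'
python3 - <<'E'
from h import *
plan([.6268,-.0302,.0776],-95)
for n,b in(("scene",(240,130,350,250)),("top",(200,90,310,200)),("wrist",(150,120,350,280))):
    s,im=shot(n,n+"12");crop(im,*b,5 if n!="wrist" else 4,n+"12b")
show(r.read_state())
E
```

```text
time: 15.37
ee_pos: [0.6268, -0.0302, 0.0777]
eef_rot: [-0.699, 0.027, 0.714, 0.034]
ft_force: [-6.3, -0.1, 9.1]
width: 0.0374
t15.37 p [626.8 -30.2  77.7] x [-0.022  0.012 -1.   ] y [-0.086 -0.996 -0.01 ] yang-94.9 F [-6.3 -0.1  9.1] T [-0.1   1.35 -0.01] w37.4 j7 -1.77
slide cm [ 0.01  0.   -0.  ] len 0.0 roll 0.1
t15.52 p [626.8 -30.2  77.7] x [-0.022  0.012 -1.   ] y [-0.086 -0.996 -0.01 ] yang-94.9 F [-5.3 -0.1  9.5] T [-0.06  1.32 -0.01] w37.4 j7 -1.77
```

View pics/scene12b.png

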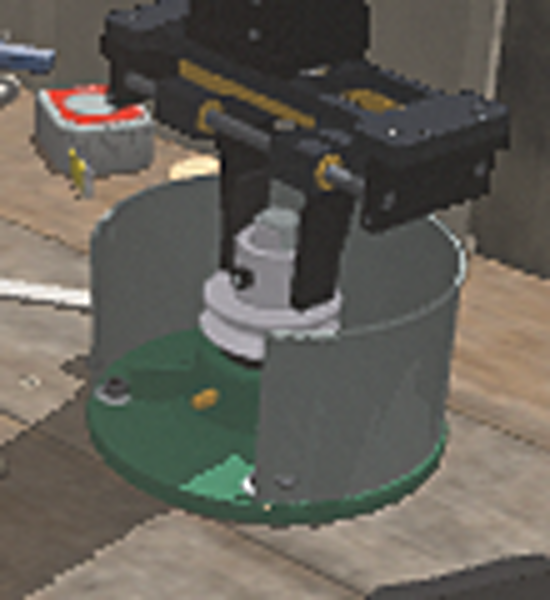

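View pics/wrist12b.png

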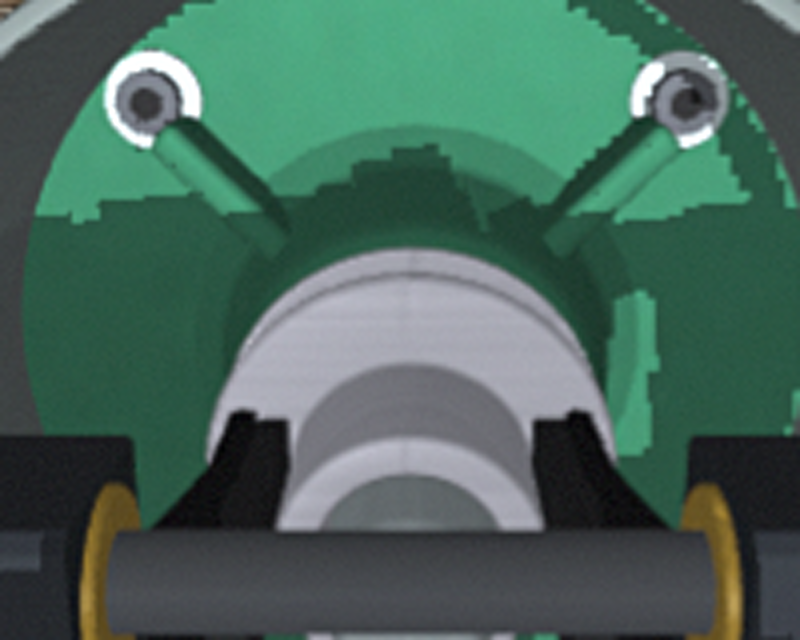

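View pics/top12b.png

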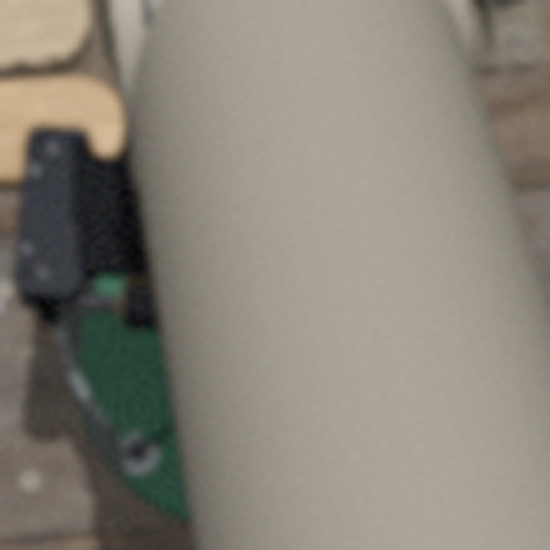

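```bash
python3 -m jog '[{"slide":[0.08,0,0.04],"roll":0.1},{"slide":[0.12,0,0.08],"roll":0.1},{"slide":[0.12,0,0.08],"roll":0.1},{"slide":[0.12,0,0.08],"roll":0.1},{"slide":[0.12,0,0.08],"roll":0.1}]'
python3 - <<'E'
from h import *
plan([.6268,-.0302,.0776],-95)
E
```

```text
time: 15.93
ee_pos: [0.6266, -0.0302, 0.0776]
eef_rot: [-0.699, 0.027, 0.714, 0.035]
ft_force: [-2.8, -1.0, 8.1]
width: 0.0377
t15.93 p [626.6 -30.2  77.6] x [-0.02   0.012 -1.   ] y [-0.088 -0.996 -0.01 ] yang-95.0 F [-2.8 -1.   8.1] T [-0.14  0.68 -0.01] w37.7 j7 -1.77
slide cm [ 0.    0.   -0.02] len 0.0 roll -0.0
```

Run:
```python
from h import *
c=cam("scene")
p=onz(c,[[240+241/5-.4,130+277/5-.4]],.088)[0]
for C in([.6236,-.0318],[.6255,-.0303]):
    d=p[:2]-C;print(p,np.degrees(np.arctan2(d[1],d[0]))%360,np.linalg.norm(d))
for a in(165,175,185):
    q=[.6255+.0245*np.cos(np.radians(a)),-.0303+.0245*np.sin(np.radians(a)),.088];print(a,proj(c,q))
print(proj(c,[[.6255,-.0303,.114],[.6255,-.0303,.054]]))
```

```text
[ 0.60321856 -0.02868885  0.088     ] 171.32102175450018 0.020617528723021392
[ 0.60321856 -0.02868885  0.088     ] 175.86420359027724 0.022339618123362662
165 [[285.88350624 184.49797199]]
175 [[287.01879177 185.20516374]]
185 [[288.39682565 185.82772037]]
[[295.35432503 172.30298054]
 [293.72832384 195.02488397]]
```

Run:
```python
from h import *
show(r.read_state());print(r.close_job());
```

```text
t15.93 p [626.6 -30.2  77.6] x [-0.02   0.012 -1.   ] y [-0.088 -0.996 -0.01 ] yang-95.0 F [-2.8 -1.   8.1] T [-0.14  0.68 -0.01] w37.7 j7 -1.77
the job is handed in; nothing more can be done
None
```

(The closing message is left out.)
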